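# Roll down the edging strip of a book-stall ledge

### The arm

A 7-joint arm with a two-finger parallel gripper is mounted at the origin on the work surface. World frame = base frame: x ahead of the robot, y to its left, z up, the work surface at z = 0. Lengths are in m, angles in rad, forces in N, time in s.
With the tool pointing down it reaches from about 0.35 to 0.775 m from the base axis. Payload 3.1 kg.
Tool frame: the origin (TCP) lies where the fingers leave the gripper's body, on its centre line; the fingertips stand 73 mm ahead of it and the grasp point (between the pads) lies 54 mm ahead of it; z points along the fingers, y is the direction in which the jaws open and shut (so a half turn about z gives the same grasp; the last joint's range is limited). The gripper opens to 85 mm and grips with 20 to 120 N. Pads are 22 mm wide; open, the fingers measure 114 mm over their backs; the gripper's body (76 mm by 85 mm) begins 54 mm behind the grasp point. The pads swing forward as they close: fully open they stand 13 mm farther back than shut.
Start: joints at [1.145, 0.311, 0.014, 1.512, -0.004, 1.319, -0.027], TCP at [0.206, -0.51, 0.304] pointing down, gripper open.
Joint ranges: [-2.7, 2.7], [-0.3, 1.91], [-1.27, 1.3], [0.12, 2.57], [-1.44, 4.58], [0.2, 2.03], [-3.05, 3.05]. Speed limits (rad/s): [2.79, 2.79, 3.14, 3.14, 3.14, 3.14, 3.14].

### API

Orientations are given as [roll, pitch, yaw] about the fixed x, y, z axes, in that order (R = Rz(yaw) Ry(pitch) Rx(roll)).
In Python, from station import env gives the robot as it stands.
- The arm moves only by the tool play_rows, never from a script. Its argument "commands" is a list of rows, each a list of 7 numbers: the turn, a rotation vector about the tool's x, y, z in units of 8 degrees (1.0 is 8 degrees), then the shift along the tool's x, y, z in units of 50 mm (1.0 is 50 mm), then the finger opening in mm, from 0 to 85.4. A call has 1 to 10 rows; each row is the pose to reach, as a shift and turn from the pose measured when the call began, along the tool's axes at that moment; what a row does not reach only later rows make up. A row lasts 1/8 s, in which the tool goes at most 62.5 mm and 10.7 degrees, less where a joint would pass 70% of its speed; a pose out of reach is approached as far as the arm can. A call with a gripper value outside its range is refused whole. The fingers move at their own pace and stop on an object; the grip force is fixed at half the most. Time passes only in rows, so rows that repeat a pose let the fingers close. It gives the time, the measured TCP pose, the force and the opening at its end, in the units of the state.
- env.get_obs(): the state, without advancing time (a new reading comes with each control period).
- env.camera(name): name is "side" or "top" or "wrist"; returns a dict with "frame" (420x560x3 uint8, blue, green, red), "z_map" (420x560 float32, m along the optical axis (not along the pixel's ray), 0 where there is no reading), "mtx" (3x3 intrinsics, pixels), "R" (3x3) and "t" (3): a world point X has camera coordinates R X + t; the wrist camera has in their place "mount" (4x4, takes a point from camera to tool coordinates, whose origin is the TCP and whose axes are the flange's). Camera axes: x right, y down, z forward; pixel columns grow to the right and rows downward; lengths in m; the calibration is good to about 2 mm. The wrist camera is an equidistant fisheye: a pixel r from the principal point sees the ray r / f radians off the axis. A picture is of the moment at which its call begins: read the wrist's pose just before it.
- env.close_job(): hands the job in, once; it reports no verdict.
The state is a dict: "time": time; "qpos": joint angles; "dq": joint speeds; "joint_efforts": joint torques, N m; "tool_pos": TCP position; "orientation": TCP orientation; "wrist_force": force on the tool from outside, world axes, zero at the start; "ft_torque": the same for the moment, N m; "gripper_width": finger opening in m.
Only numpy, scipy, OpenCV 4.12 (cv2) and the standard library are available. Lean on these libraries where they do the work, as an engineer would, in place of code of your own. Each camera call takes 0.05 s, during which the arm holds its last target.

### The job

Take the hand roller from its stand and roll it along the edging strip on the book ledge until all eight links sit fully down in their channel; press firmly, about 15 N and never above 30 N, because the ledge gives, and touch the ledge and strip with the roller only. Then put the roller back upright in its stand, let go, and leave everything else on the stall where it is.

Things in the scene. Friction and masses are not known exactly. Their poses are not given: they have to be found in the camera images.
- strip_mid (a point): Middle of the edging strip, at the height of its top when fully seated (50 to 74 mm above the table at the start). z up, y along the strip (link1 at -y, link8 at +y), x across it, away from the books. Eight rigid links, alternately white and green, 20 wide (x), centres at y = -98, -70, -42, -14, 14, 42, 70, 98. At y = +-114 to +-138 steel end blocks, tops level with the seated links.
- deck: Plywood ledge 160 x 300 (origin under its middle, axes as strip_mid). It rests on loose packing: under the first push it settles by an unknown amount, up to 17 mm, then stays; it also rocks along y when pressed near an end and springs back. Channel walls end 4 below the seated tops. Books on the -x side reach 26 above the seated tops, no nearer than 30 to the strip's centre line; a batten between is level.
- roller_grip (a point): Centre (half-way up) of the hand roller's handle. z up, x the way it rolls, y along its axle. Handle: orange plastic, 28 x 28 square, 56 tall, on a square aluminium guard plate 62 x 62 x 8 whose top is 28 below this point. Stands upright in its stand at the start.
- roller_foot (a point): Lowest point of the roller's wheel, 72 below roller_grip; axes as roller_grip. Free-turning black rubber wheel, 36 diameter, 30 wide, in a fork 41 wide (y) under the guard plate.
- roller: The whole hand roller (same point and axes as roller_foot), 100 tall, about 0.2 to 0.4 kg.
- stand_top (a point): Centre of the mouth of the roller's fixed wooden stand, level with its wall tops, 44 above the table. z up, x and y square to its walls and along the roller's at the start. Well 46 (x) by 50 (y) inside, walls 8 thick, foot 100 x 100. The roller hangs in it by its guard plate resting on the walls: roller_foot is 36 below this point, roller_grip 36 above.
- cashtin: Fixed grey cash tin 104 x 144 x 75, origin at the centre of its underside; on the side opposite the roller's stand; leave alone.
- link1 (a joint): How far link1 still stands proud (m): 0 = fully seated, 0.003 to 0.005 at the start. It slides only straight up and down and stays where it is left; pushing it down takes a steady 10 N or so, to a firm stop at 0.
- link2 (a joint): How far link2 still stands proud (m): 0 = fully seated, 0.003 to 0.005 at the start. It slides only straight up and down and stays where it is left; pushing it down takes a steady 10 N or so, to a firm stop at 0.
- link3 (a joint): How far link3 still stands proud (m): 0 = fully seated, 0.003 to 0.005 at the start. It slides only straight up and down and stays where it is left; pushing it down takes a steady 10 N or so, to a firm stop at 0.
- link4 (a joint): How far link4 still stands proud (m): 0 = fully seated, 0.003 to 0.005 at the start. It slides only straight up and down and stays where it is left; pushing it down takes a steady 10 N or so, to a firm stop at 0.
- link5 (a joint): How far link5 still stands proud (m): 0 = fully seated, 0.003 to 0.005 at the start. It slides only straight up and down and stays where it is left; pushing it down takes a steady 10 N or so, to a firm stop at 0.
- link6 (a joint): How far link6 still stands proud (m): 0 = fully seated, 0.003 to 0.005 at the start. It slides only straight up and down and stays where it is left; pushing it down takes a steady 10 N or so, to a firm stop at 0.
- link7 (a joint): How far link7 still stands proud (m): 0 = fully seated, 0.003 to 0.005 at the start. It slides only straight up and down and stays where it is left; pushing it down takes a steady 10 N or so, to a firm stop at 0.
- link8 (a joint): How far link8 still stands proud (m): 0 = fully seated, 0.003 to 0.005 at the start. It slides only straight up and down and stays where it is left; pushing it down takes a steady 10 N or so, to a firm stop at 0.
- paperback: loose orange paperback 105 x 150 x 24 lying flat; origin at the centre of its underside; bystander, leave alone
- hardback: loose blue hardback 150 x 100 x 35 lying flat; origin at the centre of its underside; bystander, leave alone
- tape: loose amber roll of tape (ring), 90 outside diameter, 24 high, lying flat; origin at the centre of its underside; bystander, leave alone
- mug: loose blue mug, 80 diameter, 95 high; origin at the centre of its underside; bystander, leave alone
- pencup: loose black pen cup, 72 diameter, 75 high; origin at the centre of its underside; bystander, leave alone
- screwdriver: loose red screwdriver, 140 long, lying flat; bystander, leave alone
- sparelink: loose spare piece of green edging, 84 x 20 x 10, lying flat; not needed; origin at the centre of its underside; bystander, leave alone

How it is judged:
By the outcome, as a careful person would: the job done as asked, in the order asked, and still so for the second after the job is handed in, with the robot touching nothing.
It also fails if it takes over 72 s, if anything falls off the work surface, if the arm or the gripper's body presses on something with over 40 N, if the wrist force passes 120 N, or if a joint passes its speed limit or range.

## Working session

There is one attempt and no reset: what is moved stays moved. The work goes in short steps, Python scripts to look and compute and a tool call to move; the robot and the scene stay as the last step left them, time stands still between calls to the robot, and variables do not carry over. Pictures are saved under pics/ and viewed, and the job is handed in when it is done.

Besides the shell and the picture viewer there is one more tool, called after "Request:" as name([rows], argument=value, ...), one row to a line, values as JSON. play_rows: Moves the arm, as the interface text tells. Its arguments: {"type":"object","properties":{"commands":{"type":"array"}},"required":["commands"]}

```bash
ls; mkdir -p pics; python3 - <<'E'
from station import env
import cv2
o=env.get_obs(); print(o)
for n in ["side","top","wrist"]:
    c=env.camera(n); cv2.imwrite(f"pics/{n}0.png",c["frame"]); print(n,c["mtx"].round(1).tolist(),{k:c[k].round(4).tolist() for k in c if k in("R","t","mount")})
E
```

```text
pics
{'time': 0.0, 'qpos': array([ 1.14530571,  0.31173841,  0.01397411,  1.51305881, -0.00440327,
        1.31915571, -0.02720268]), 'dq': array([-2.24888892e-06, -7.67351418e-07, -6.65722200e-04,  9.93667312e-04,
       -6.96792006e-04,  1.06707430e-03,  7.13949038e-04]), 'joint_efforts': array([ 3.47877058e-04, -3.79908764e+01,  1.46353450e-01, -2.30589956e+01,
        1.24005936e-02,  1.39251107e-02, -5.44719597e-06]), 'tool_pos': array([ 0.20576333, -0.5094711 ,  0.3028131 ]), 'orientation': array([-3.13926477e+00,  8.72447057e-05,  3.83881029e-01]), 'wrist_force': array([ 0.22084058, -0.07328332, -0.18050885]), 'ft_torque': array([-0.03354948,  0.00240902,  0.0090984 ]), 'gripper_width': 0.08517228772351867}
side [[532.4, 0.0, 276.5], [0.0, 532.4, 208.6], [0.0, 0.0, 1.0]] {'R': [[-0.8992, -0.4375, -0.0082], [-0.3152, 0.6605, -0.6815], [0.3035, -0.6102, -0.7318]], 't': [0.5254, 0.2353, 1.3534]}
top [[490.5, 0.0, 282.3], [0.0, 490.5, 204.4], [0.0, 0.0, 1.0]] {'R': [[-0.0269, -0.9996, -0.0113], [-0.9827, 0.0285, -0.1828], [0.183, 0.0062, -0.9831]], 't': [0.0148, 0.5936, 1.2259]}
wrist [[325.2, 0.0, 281.2], [0.0, 325.2, 208.7], [0.0, 0.0, 1.0]] {'mount': [[-0.0017, -0.9473, -0.3204, 0.0827], [1.0, -0.0014, -0.0013, 0.0004], [0.0008, -0.3204, 0.9473, -0.0697], [0.0, 0.0, 0.0, 1.0]]}
```

View pics/side0.png

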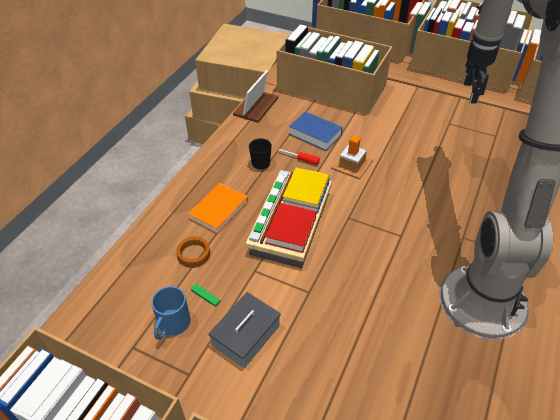

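View pics/top0.png

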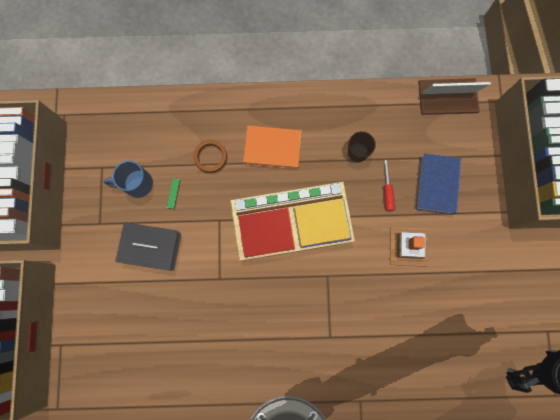

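View pics/wrist0.png

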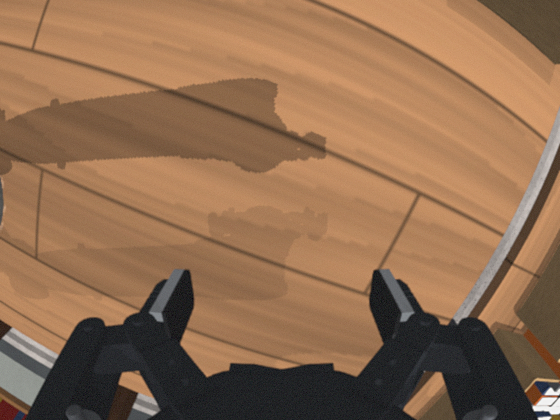

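The top view shows the stand with the orange handle at about (417,242), and the strip running from (240,205) to (337,188), with the books on its robot side. Next I'll measure these.

```bash
cat > h.py <<'E'
from station import env
import cv2, numpy as np
def cast(c,u,v,z):
    R,t,K=c["R"],c["t"],c["mtx"]
    d=R.T@np.linalg.inv(K)@np.array([u,v,1.]); o=-R.T@t
    return o+d*(z-o[2])/d[2]
def proj(c,X):
    p=c["mtx"]@(c["R"]@np.asarray(X)+c["t"]); return p[:2]/p[2]
def cloud(c):
    h,w=c["z_map"].shape; v,u=np.mgrid[:h,:w]
    K=c["mtx"]; z=c["z_map"]
    P=np.stack([(u-K[0,2])/K[0,0]*z,(v-K[1,2])/K[1,1]*z,z],-1)
    return (P-c["t"])@c["R"]
def hsv(c): return cv2.cvtColor(c["frame"],cv2.COLOR_BGR2HSV)
E
python3 - <<'E'
from h import *
for n,box in [("top",(150,360)),("side",None)]:
    c=env.camera(n); H=hsv(c); P=cloud(c)
    im=c["frame"]
    # crop enlargements
    r=(slice(175,275),slice(220,445)) if n=="top" else (slice(125,270),slice(235,385))
    cv2.imwrite(f"pics/{n}crop.png",cv2.resize(im[r],None,fx=3.5,fy=3.5,interpolation=cv2.INTER_CUBIC))
    m=cv2.inRange(H,(4,150,120),(16,255,255)); k,l,s,ce=cv2.connectedComponentsWithStats(m)
    for i in range(1,k):
        if s[i,4]>40: 
            p=P[l==i]; print(n,"orange",s[i].tolist(),ce[i].round(1),np.median(p,0).round(4),np.percentile(p[:,2],[5,50,95]).round(4))
    m=cv2.inRange(H,(50,120,60),(75,255,255)); k,l,s,ce=cv2.connectedComponentsWithStats(m)
    for i in range(1,k):
        if s[i,4]>15: 
            p=P[l==i]; print(n,"green",s[i].tolist(),ce[i].round(1),np.median(p,0).round(4))
E
```

```text
top orange [243, 126, 59, 41, 2052] [272. 146.] [0.7625 0.0221 0.0233] [0.0185 0.0233 0.0278]
top orange [194, 140, 32, 31, 297] [209.6 155.1] [0.742  0.1922 0.0233] [0.0188 0.0233 0.0279]
top orange [413, 237, 11, 11, 114] [417.9 242. ] [ 0.4805 -0.3332  0.1063] [0.1022 0.1063 0.1106]
top green [168, 180, 11, 28, 147] [172.9 193.3] [0.6423 0.2953 0.009 ]
side orange [374, 0, 27, 21, 240] [387.5   9.6] [ 0.6877 -1.3133  0.0422] [-0.0151  0.0422  0.068 ]
side orange [516, 34, 24, 49, 339] [526.3  61.3] [ 7.0100e-02 -1.2111e+00 -3.0000e-04] [-0.0879 -0.0003  0.0739]
side orange [256, 96, 22, 24, 60] [266.1 107.6] [ 0.8573 -0.4776  0.0144] [0.0094 0.0144 0.0203]
side orange [234, 100, 11, 15, 71] [239.8 108.8] [ 0.9407 -0.4259  0.0144] [0.0092 0.0144 0.0193]
side orange [348, 135, 13, 20, 194] [353.9 144.4] [ 0.4805 -0.3261  0.093 ] [0.0579 0.093  0.1134]
side orange [331, 156, 42, 22, 294] [353.  167.6] [ 0.4527 -0.3089  0.0092] [0.0044 0.0092 0.0153]
side orange [187, 183, 61, 51, 1508] [217.3 206.4] [0.7633 0.0258 0.0271] [0.0044 0.0271 0.0316]
side orange [176, 236, 34, 27, 324] [192.5 248.9] [0.7453 0.1912 0.0267] [0.0045 0.0267 0.0305]
side orange [0, 345, 36, 46, 94] [ 18.7 366.5] [0.8253 0.683  0.1598] [0.1465 0.1598 0.1627]
side orange [92, 384, 26, 36, 197] [105.3 402.9] [0.6155 0.6695 0.1709] [0.1596 0.1709 0.1775]
side green [371, 63, 6, 8, 18] [373.6  65.8] [ 0.5563 -0.7285  0.1195]
side green [274, 182, 8, 7, 44] [277.7 185. ] [ 0.623  -0.089   0.0728]
side green [267, 195, 9, 8, 49] [271.5 198.3] [ 0.6159 -0.0315  0.0735]
side green [261, 209, 9, 8, 49] [265.1 212.1] [0.6071 0.0223 0.0725]
side green [254, 223, 9, 10, 64] [258.2 227.5] [0.5995 0.0808 0.0717]
side green [191, 284, 29, 22, 253] [205.2 294.6] [0.6424 0.2954 0.0126]
```

```bash
ls pics
```

```text
side0.png
sidecrop.png
top0.png
topcrop.png
wrist0.png
```

View pics/sidecrop.png

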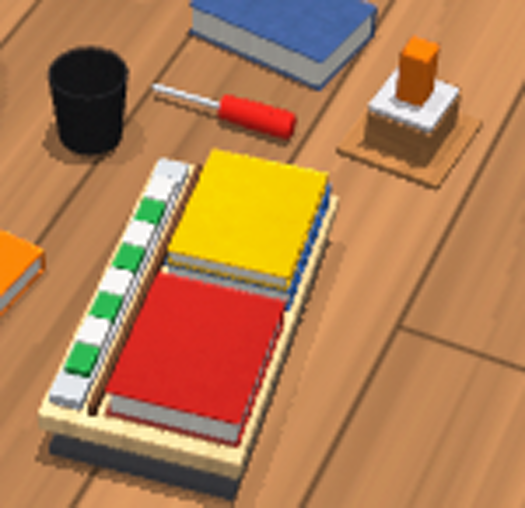

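View pics/topcrop.png

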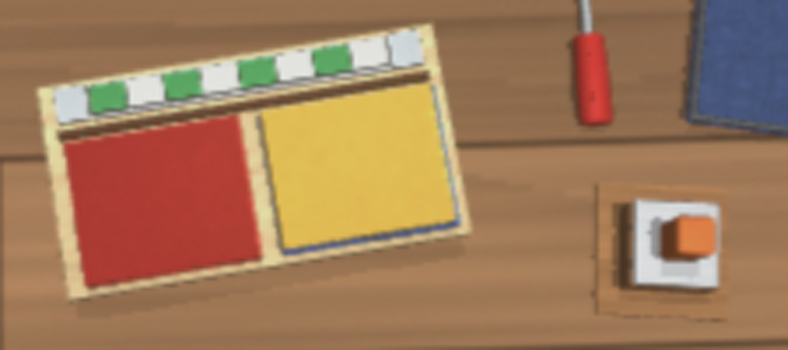

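```bash
python3 - <<'E'
from h import *
cs={n:env.camera(n) for n in("top","side")}
pts={}
for n,c in cs.items():
    H=hsv(c); m=cv2.inRange(H,(45,80,60),(85,255,255)); k,l,s,ce=cv2.connectedComponentsWithStats(m)
    L=[]
    for i in range(1,k):
        if 35<s[i,4]<110 and (235<ce[i][0]<350) and 170<ce[i][1]<240: L.append((ce[i][0],ce[i][1],s[i,4]))
    L.sort(key=lambda a:a[0]); pts[n]=L if n=="side" else L; print(n,np.round(L,1).tolist())
def rayo(c,u,v):
    R=c["R"]; d=R.T@np.linalg.inv(c["mtx"])@np.array([u,v,1.]); return -R.T@c["t"],d/np.linalg.norm(d)
def tri(a,b):
    A=[];B=[]
    for c,(u,v) in ((cs["top"],a),(cs["side"],b)):
        o,d=rayo(c,u,v); M=np.eye(3)-np.outer(d,d); A.append(M);B.append(M@o)
    X=np.linalg.lstsq(np.vstack(A),np.hstack(B),rcond=None)[0]
    return X,proj(cs["top"],X)-a,proj(cs["side"],X)-b
T=[];
for a,b in zip(pts["top"],pts["side"]):
    X,e1,e2=tri(np.array(a[:2]),np.array(b[:2])); T.append(X); print(X.round(4),e1.round(2),e2.round(2))
T=np.array(T); d=T[0]-T[-1]; print("span",np.linalg.norm(d),"dir",np.degrees(np.arctan2(d[1],d[0]))-90,"mean",T.mean(0))
# roller: plate in top
for n,z in (("top",.052),("side",.052)):
    c=cs[n];H=hsv(c)
    m=cv2.inRange(H,(0,0,150),(180,70,255))
    k,l,s,ce=cv2.connectedComponentsWithStats(m)
    for i in range(1,k):
        if (n=="top" and 395<ce[i][0]<430 and 225<ce[i][1]<260 or n=="side" and 335<ce[i][0]<375 and 145<ce[i][1]<175) and s[i,4]>50:
            u=np.argwhere(l==i)[:,::-1]
            q=np.array([cast(c,a,b,z)[:2] for a,b in u]); r=cv2.minAreaRect((q*1000).astype(np.float32)); print(n,"plate",s[i].tolist(),r)
    m=cv2.inRange(H,(4,150,120),(16,255,255)); k,l,s,ce=cv2.connectedComponentsWithStats(m)
    for i in range(1,k):
        if n=="top" and 410<ce[i][0]<425 and 235<ce[i][1]<250:
            q=np.array([cast(c,a,b,.108)[:2] for a,b in np.argwhere(l==i)[:,::-1]]); print("handle top",cv2.minAreaRect((q*1000).astype(np.float32)))
P=cloud(cs["top"])
for nm,(v,u) in dict(red=(230,265),yel=(222,320)).items(): print(nm,P[v-6:v+7,u-6:u+7].reshape(-1,3).mean(0))
E
```

```text
top [[250.4, 202.3, 69.0], [271.7, 198.6, 67.0], [293.0, 195.3, 68.0], [314.4, 191.7, 67.0]]
side [[258.0, 227.4, 72.0], [265.0, 211.9, 60.0], [271.3, 198.2, 56.0], [277.5, 184.9, 49.0]]
[0.5992 0.0804 0.0717] [-0.07 -0.24] [0.23 0.06]
[0.6063 0.0251 0.0757] [-0.04 -0.14] [0.13 0.03]
[ 0.6139 -0.0299  0.0754] [-0.08 -0.25] [0.23 0.06]
[ 0.6214 -0.0854  0.0757] [-0.06 -0.19] [0.18 0.05]
span 0.16737540624818706 dir 7.624555782691061 mean [ 0.61019341 -0.00244126  0.07461814]
top plate [401, 232, 25, 25, 378] ((481.5328674316406, -334.9902038574219), (61.68158721923828, 62.10956954956055), 85.93258666992188)
handle top ((480.3138122558594, -333.0550842285156), (24.503761291503906, 25.49077606201172), 85.67839050292969)
side plate [340, 144, 26, 18, 177] ((483.17938232421875, -339.29931640625), (63.44283676147461, 62.250274658203125), 85.59550476074219)
red [0.5243559  0.04359174 0.08101004]
yel [ 0.53728979 -0.09472195  0.10524757]
```

```bash
cat >> h.py <<'E'
from scipy.spatial.transform import Rotation as Ro
def plan(x,y,z,yawdeg):
    o=env.get_obs(); R0=Ro.from_euler('xyz',o["orientation"]); R1=Ro.from_euler('xyz',[np.pi,0,np.radians(yawdeg)])
    rv=(R0.inv()*R1).as_rotvec(degrees=True)/8; s=R0.inv().apply(np.array([x,y,z])-o["tool_pos"])/.05
    print("row",rv.round(3).tolist(),s.round(3).tolist())
def st():
    o=env.get_obs(); print("t",round(o["time"],2),"pos",o["tool_pos"].round(4),"rpy",np.degrees(o["orientation"]).round(2),"F",o["wrist_force"].round(1),"T",o["ft_torque"].round(2),"w",round(o["gripper_width"],4),"q",o["qpos"].round(2))
def wproj(c,o,X):
    M=c["mount"]; R=Ro.from_euler('xyz',o["orientation"]).as_matrix()
    p=M[:3,:3].T@(R.T@(np.asarray(X)-o["tool_pos"])-M[:3,3]); th=np.arctan2(np.hypot(p[0],p[1]),p[2]); r=th*c["mtx"][0,0]/np.hypot(p[0],p[1])
    return np.array([c["mtx"][0,2]+p[0]*r,c["mtx"][1,2]+p[1]*r])
def wcast(c,o,u,v,z):
    K=c["mtx"]; a=np.array([u-K[0,2],v-K[1,2]]); r=np.hypot(*a); th=r/K[0,0]; d=np.array([*(a/r*np.sin(th)),np.cos(th)])
    M=c["mount"]; R=Ro.from_euler('xyz',o["orientation"]).as_matrix()
    O=R@M[:3,3]+o["tool_pos"]; D=R@M[:3,:3]@d; return O+D*(z-O[2])/D[2]
E
python3 - <<'E'
from h import *
plan(.4815,-.335,.26,-4.1);plan(.4815,-.335,.26,85.9)
E
```

```text
row [-0.004, 0.001, 3.262] [6.421, -1.179, 0.873]
row [-0.004, -0.002, -7.988] [6.421, -1.179, 0.873]
```

Request:
play_rows([
  [0,0,1.6,3.2,-0.6,0.4,85],
  [0,0,3.25,6.42,-1.18,0.87,85],
  [0,0,3.25,6.42,-1.18,0.87,85],
  [0,0,3.25,6.42,-1.18,0.87,85],
  [0,0,3.25,6.42,-1.18,0.87,85],
  [0,0,3.25,6.42,-1.18,0.87,85],
  [0,0,3.25,6.42,-1.18,0.87,85],
  [0,0,3.25,6.42,-1.18,0.87,85],
])

```text
time: 1.35
tool_pos: [0.4802, -0.3364, 0.2602]
orientation: [3.141, 0.001, -0.072]
wrist_force: [-0.0, 0.4, -0.4]
gripper_width: 0.0846
```

```bash
python3 - <<'E'
from h import *
st(); o=env.get_obs(); c=env.camera("wrist"); cv2.imwrite("pics/wrist1.png",c["frame"])
print(wproj(c,o,[.4815,-.335,.108]),wproj(c,o,[.4815,-.335,.044]))
E
```

```text
t 1.35 pos [ 0.4802 -0.3364  0.2602] rpy [ 1.7995e+02  8.0000e-02 -4.1200e+00] F [-0.   0.4 -0.4] T [-0.04  0.03 -0.06] w 0.0846 q [ 0.63  0.41 -0.07  1.48  0.03  1.25 -1.08]
[279.08771148 216.79629357] [279.49866661 192.56909122]
```

View pics/wrist1.png

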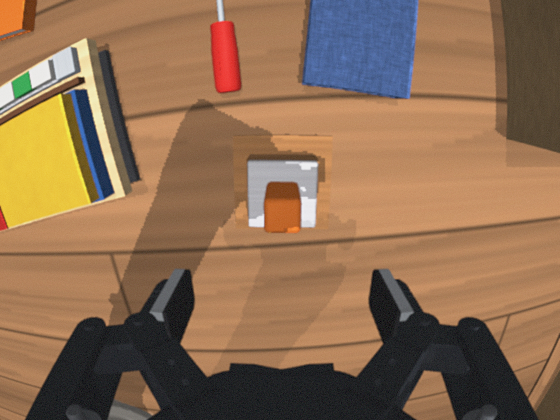

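The wrist view shows the handle at about (283,205) on the plate, whose corners run from (248,157) to (317,228). I'll enlarge it to look for the wall rim.

```bash
python3 - <<'E'
from h import *
o=env.get_obs(); c=env.camera("wrist"); f=c["frame"]
cv2.imwrite("pics/wrist1c.png",cv2.resize(f[125:245,225:345],None,fx=5,fy=5,interpolation=cv2.INTER_CUBIC))
H=hsv(c)
m=cv2.inRange(H,(4,170,90),(14,255,255)); m[:180]=0;m[240:]=0;m[:,:255]=0;m[:,310:]=0
u=np.argwhere(m>0)[:,::-1]; print(len(u),u.min(0),u.max(0))
mp=cv2.inRange(H,(0,0,110),(180,60,255)); mp[:150]=0; mp[235:]=0; mp[:,:240]=0; mp[:,325:]=0
q=np.array([wcast(c,o,a,b,.052)[:2] for a,b in np.argwhere(mp>0)[:,::-1]]); print(cv2.minAreaRect((q*1000).astype(np.float32)))
# top face of handle: brighter
top=u[(f[u[:,1],u[:,0],2]>190)]; print(len(top),top.min(0),top.max(0))
E
```

```text
1654 [264 183] [299 232]
((482.009033203125, -337.2803955078125), (62.195552825927734, 61.53242111206055), 85.64401245117188)
603 [267 201] [298 232]
```

View pics/wrist1c.png

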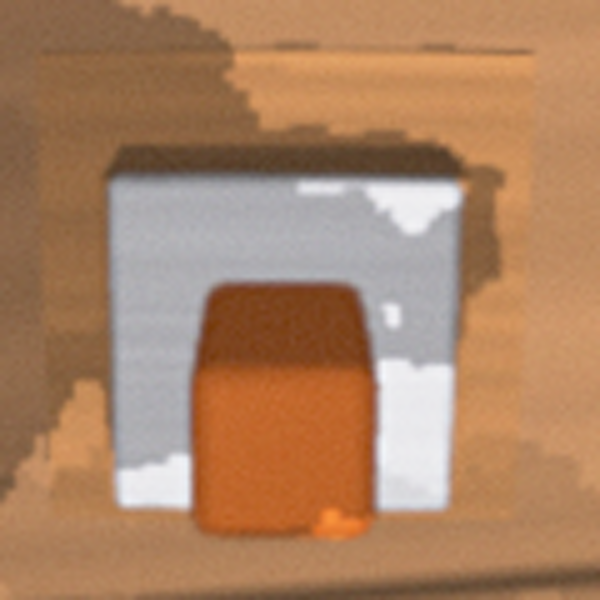

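```bash
python3 - <<'E'
from h import *
o=env.get_obs(); c=env.camera("wrist"); f=c["frame"]
cv2.imwrite("pics/wrist1d.png",cv2.resize(f[145:170,240:325],None,fx=9,fy=9,interpolation=cv2.INTER_NEAREST))
for z in (0,.006,.008,.01,.012,.015):
    a=wcast(c,o,249,154.2,z);b=wcast(c,o,316.4,154.2,z); ctr=np.array([.482,-.3373]); d=(a+b)[:2]/2-ctr
    print(z,np.linalg.norm(a-b).round(4),np.linalg.norm(d).round(4))
E
```

```text
0 0.0692 0.0276
0.006 0.068 0.0286
0.008 0.0675 0.0289
0.01 0.0671 0.0292
0.012 0.0667 0.0295
0.015 0.0661 0.03
```

View pics/wrist1d.png

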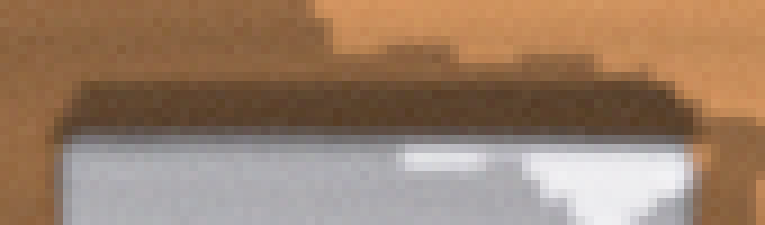

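The dark wall just below the plate is 72.6 px wide and the plate is 70.3 px. So the stand's 66 mm side lies along world y, the axle is along world y and the roller rolls along world x. I'll grip with the jaws along x (tool yaw 86°).

```bash
python3 - <<'E'
from h import *
plan(.482,-.337,.137,85.9)
E
```

```text
row [0.001, 0.007, -11.264] [0.043, -0.001, 2.471]
```

Request:
play_rows([
  [0,0,-1.3,0,0,0.3,85],
  [0,0,-2.6,0.02,0,0.6,85],
  [0,0,-3.9,0.04,0,0.9,85],
  [0,0,-5.2,0.04,0,1.1,85],
  [0,0,-6.5,0.04,0,1.1,85],
  [0,0,-7.8,0.04,0,1.1,85],
  [0,0,-9.1,0.04,0,1.1,85],
  [0,0,-10.4,0.04,0,1.1,85],
  [0,0,-11.25,0.04,0,1.1,85],
  [0,0,-11.25,0.04,0,1.1,85],
])

```text
time: 2.75
tool_pos: [0.4809, -0.3383, 0.2057]
orientation: [-3.141, 0.001, 1.493]
wrist_force: [0.3, 0.1, -0.8]
gripper_width: 0.0855
```

```bash
python3 - <<'E'
from h import *
st();plan(.482,-.337,.137,85.9)
c=env.camera("wrist"); cv2.imwrite("pics/wrist2.png",c["frame"])
E
```

```text
t 2.75 pos [ 0.4809 -0.3383  0.2057] rpy [-1.7996e+02  8.0000e-02  8.5560e+01] F [ 0.3  0.1 -0.8] T [-0.02  0.03  0.01] w 0.0855 q [ 0.85  0.49 -0.38  1.54  0.2   1.15  0.35]
row [-0.005, 0.01, -0.042] [0.029, 0.021, 1.374]
```

View pics/wrist2.png

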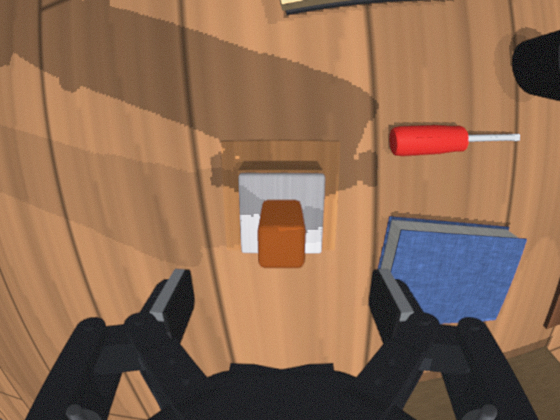

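The handle is centred between the jaws at (282,233). From this side the wall (240–322) is narrower than the plate, which confirms the axle is along y. I'll descend and grip.

Request:
play_rows([
  [0,0,-0.04,0.03,0.02,0.5,85],
  [0,0,-0.04,0.03,0.02,1.0,85],
  [0,0,-0.04,0.03,0.02,1.35,85],
  [0,0,-0.04,0.03,0.02,1.37,85],
  [0,0,-0.04,0.03,0.02,1.37,85],
])

```text
time: 3.42
tool_pos: [0.4826, -0.3371, 0.1379]
orientation: [3.141, 0.002, 1.498]
wrist_force: [0.6, 0.4, 0.4]
gripper_width: 0.0849
```

Request:
play_rows([
  [0,0,0,0,0,0,20],
  [0,0,0,0,0,0,15],
  [0,0,0,0,0,0,15],
  [0,0,0,0,0,0,15],
  [0,0,0,0,0,0,15],
  [0,0,0,0,0,0,15],
])

```text
time: 4.18
tool_pos: [0.4824, -0.3373, 0.1384]
orientation: [3.141, 0.003, 1.498]
wrist_force: [-2.1, 2.0, 5.1]
gripper_width: 0.0275
```

```bash
python3 - <<'E'
from h import *
st();plan(.482,-.337,.22,85.9)
c=env.camera("wrist"); cv2.imwrite("pics/wrist3.png",c["frame"])
E
```

```text
t 4.17 pos [ 0.4824 -0.3373  0.1384] rpy [1.7998e+02 1.5000e-01 8.5820e+01] F [-2.1  2.   5.1] T [0.06 0.53 0.02] w 0.0275 q [ 0.84  0.56 -0.37  1.61  0.23  1.01  0.33]
row [0.002, 0.018, -0.01] [0.002, -0.007, -1.631]
```

View pics/wrist3.png

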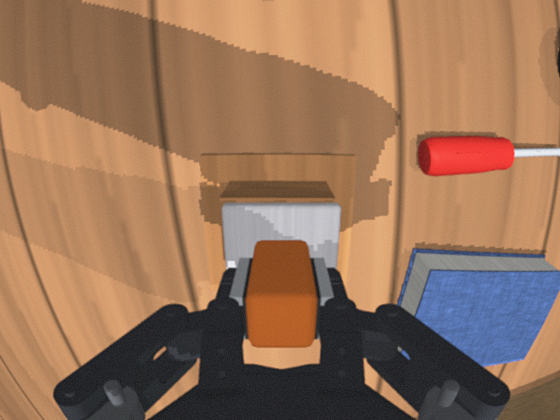

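Gripped at 27.5 mm. With the foot at z=0.008, the TCP is 130.4 mm above it, and the return pose is (.4824,-.3373,.1384) at yaw 85.8°. Lifting now.

Request:
play_rows([
  [0,0,0,0,0,-0.3,15],
  [0,0,0,0,0,-0.8,15],
  [0,0,0,0,0,-1.6,15],
  [0,0,0,0,0,-2.4,15],
  [0,0,0,0,0,-2.4,15],
  [0,0,0,0,0,-2.4,15],
])

```text
time: 4.97
tool_pos: [0.4818, -0.3365, 0.2572]
orientation: [-3.14, 0.001, 1.498]
wrist_force: [-0.4, 0.1, -3.0]
gripper_width: 0.0274
```

```bash
python3 - <<'E'
from h import *
st()
c=env.camera("side"); cv2.imwrite("pics/side3.png",cv2.resize(c["frame"][80:220,270:430],None,fx=5,fy=4.2,interpolation=cv2.INTER_CUBIC))
c=env.camera("side"); cv2.imwrite("pics/side3.png",cv2.resize(c["frame"][80:220,270:430],None,fx=4,fy=4,interpolation=cv2.INTER_CUBIC))
E
```

```text
t 4.97 pos [ 0.4818 -0.3365  0.2572] rpy [-1.7991e+02  7.0000e-02  8.5840e+01] F [-0.4  0.1 -3. ] T [ 0.05  0.06 -0.01] w 0.0274 q [ 0.85  0.45 -0.39  1.47  0.18  1.26  0.37]
```

View pics/side3.png

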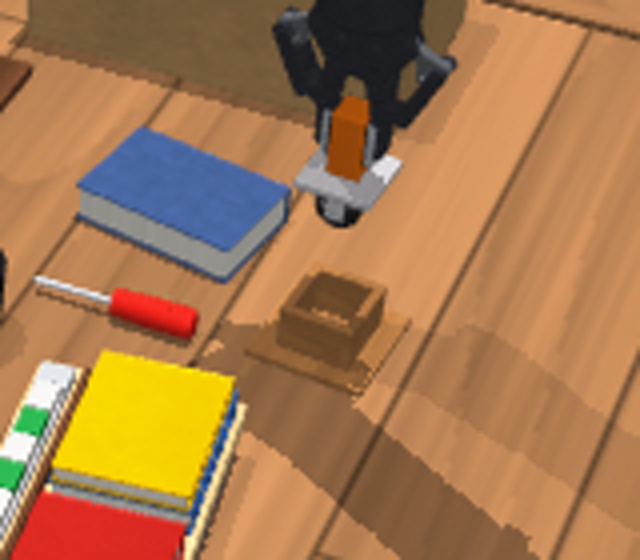

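The wheel hangs straight under the plate with its axle along y, and the stand is empty. The in-air baseline is Fz ≈ -3.0 N. Now I'll go above link 4.

```bash
python3 - <<'E'
from h import *
plan(.614,-.030,.25,7.6)
E
```

```text
row [-0.02, 0.019, 9.779] [6.306, 2.202, 0.113]
```

Request:
play_rows([
  [0,0,1.0,0.5,0.2,-0.1,15],
  [0,0,2.1,1.3,0.45,-0.1,15],
  [0,0,3.3,2.2,0.75,0,15],
  [0,0,4.5,3.1,1.1,0,15],
  [0,0,5.7,4.0,1.4,0,15],
  [0,0,6.9,4.8,1.7,0,15],
  [0,0,8.1,5.5,1.95,0,15],
  [0,0,9.2,6.0,2.1,0.05,15],
  [0,0,9.75,6.3,2.2,0.1,15],
  [0,0,9.75,6.3,2.2,0.1,15],
])

```text
time: 6.32
tool_pos: [0.6132, -0.0279, 0.2485]
orientation: [-3.139, 0.007, 0.141]
wrist_force: [-0.4, -0.0, -3.4]
gripper_width: 0.0274
```

```bash
python3 - <<'E'
from h import *
st(); plan(.614,-.030,.22,7.6)
o=env.get_obs();c=env.camera("wrist"); cv2.imwrite("pics/wrist4.png",c["frame"])
ux=np.array([.991,.1327]);uy=np.array([-.1327,.991]);m=np.array([.6121,-.0163])
for y in (-126,-98,-14,98,126): print(y,wproj(c,o,[*(m+uy*y/1000),.0745]).round(1))
E
```

```text
t 6.33 pos [ 0.6132 -0.0279  0.2485] rpy [-179.86    0.41    8.11] F [-0.4 -0.  -3.4] T [ 0.   -0.02 -0.  ] w 0.0274 q [ 0.17  0.49 -0.22  1.4   0.11  1.27 -1.49]
row [-0.018, 0.051, 0.063] [0.013, 0.045, 0.57]
-126 [417.9 208. ]
-98 [387.2 207.8]
-14 [284.8 207. ]
98 [150.6 206.1]
126 [121.8 205.9]
```

View pics/wrist4.png

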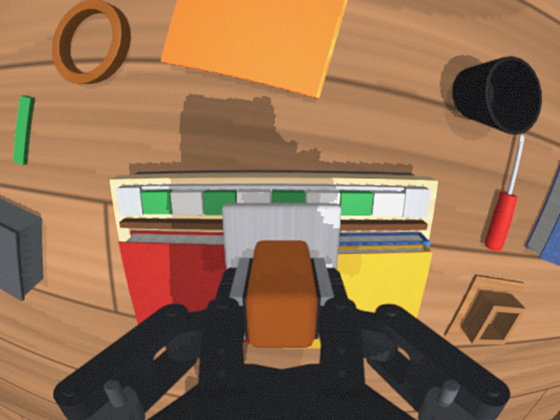

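```bash
python3 - <<'E'
from h import *
o=env.get_obs();c=env.camera("wrist"); H=hsv(c)
cv2.imwrite("pics/wrist4c.png",cv2.resize(c["frame"][165:265,100:440],None,fx=2.3,fy=2.3))
m=cv2.inRange(H,(45,80,40),(85,255,255)); m[:185]=0;m[225:]=0;m[:,:110]=0;m[:,440:]=0
k,l,s,ce=cv2.connectedComponentsWithStats(m)
ux=np.array([.991,.1327]);uy=np.array([-.1327,.991]);mm=np.array([.6121,-.0163])
for i in range(1,k):
    if s[i,4]>100:
        print(s[i].tolist(),ce[i].round(1))
        for z in (.065,.0745):
            p=wcast(c,o,*ce[i],z); e=p[:2]-mm; print("   ",z,p.round(4),"strip x,y",(e@ux*1000).round(1),(e@uy*1000).round(1))
E
```

```text
[139, 190, 30, 24, 666] [153.6 201.6]
    0.065 [0.5999 0.0796 0.065 ] strip x,y 0.7 96.6
    0.0745 [0.6035 0.0759 0.0745] strip x,y 3.7 92.5
[200, 190, 33, 25, 653] [214.7 200.2]
    0.065 [0.6084 0.0252 0.065 ] strip x,y 1.8 41.6
    0.0745 [0.6117 0.0236 0.0745] strip x,y 4.9 39.6
[269, 190, 33, 13, 427] [285. 196.]
    0.065 [ 0.6199 -0.0319  0.065 ] strip x,y 5.6 -16.5
    0.0745 [ 0.6227 -0.0315  0.0745] strip x,y 8.5 -16.4
[337, 190, 34, 25, 738] [353.7 201.9]
    0.065 [ 0.6229 -0.0892  0.065 ] strip x,y 1.0 -73.7
    0.0745 [ 0.6256 -0.0866  0.0745] strip x,y 4.1 -71.4
```

View pics/wrist4c.png

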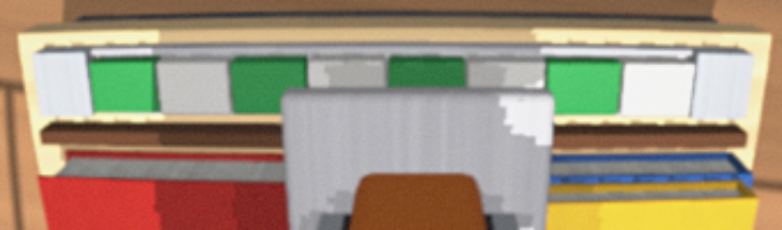

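```bash
python3 - <<'E'
from h import *
plan(.6155,-.030,.2105,7.6)
E
```

```text
row [0.002, 0.046, 0.034] [0.055, -0.02, 0.778]
```

Request:
play_rows([
  [0,0.04,0.03,0.05,-0.02,0.3,15],
  [0,0.04,0.03,0.05,-0.02,0.6,15],
  [0,0.04,0.03,0.05,-0.02,0.74,15],
  [0,0.04,0.03,0.05,-0.02,0.78,15],
  [0,0.04,0.03,0.05,-0.02,0.78,15],
])

```text
time: 7.05
tool_pos: [0.6155, -0.03, 0.2105]
orientation: [3.141, 0.0, 0.133]
wrist_force: [0.5, -0.0, -2.2]
gripper_width: 0.0275
```

```bash
python3 - <<'E'
from h import *
st(); plan(.6155,-.030,.2105,7.6)
for n in("side",):
    c=env.camera(n); cv2.imwrite("pics/side5.png",cv2.resize(c["frame"][130:270,210:370],None,fx=4,fy=4,interpolation=cv2.INTER_CUBIC))
E
```

```text
t 7.05 pos [ 0.6155 -0.03    0.2105] rpy [1.7998e+02 2.0000e-02 7.6300e+00] F [ 0.5 -0.  -2.2] T [-0.04 -0.03  0.05] w 0.0275 q [ 0.17  0.52 -0.22  1.45  0.12  1.18 -1.51]
row [0.002, 0.002, 0.004] [0.001, -0.0, 0.001]
```

View pics/side5.png

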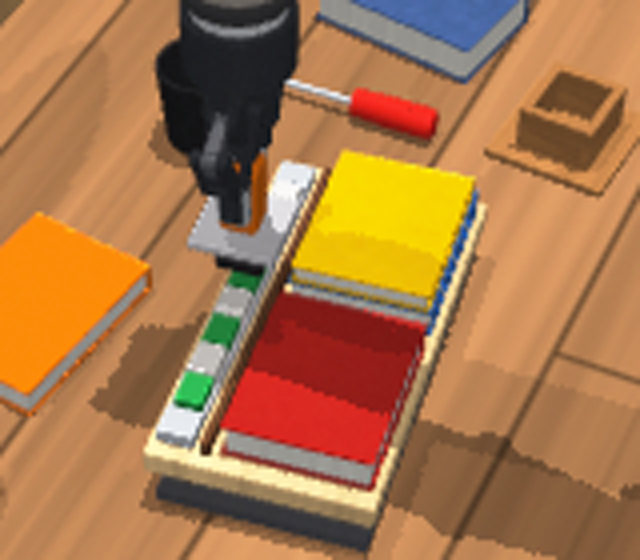

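The wheel sits just above link 4, in line with the strip. Now I'll feel downward.

Request:
play_rows([
  [0,0,0,0,0,0.02,15],
  [0,0,0,0,0,0.04,15],
  [0,0,0,0,0,0.06,15],
  [0,0,0,0,0,0.08,15],
])

```text
time: 7.6
tool_pos: [0.6156, -0.03, 0.2068]
orientation: [3.141, -0.0, 0.133]
wrist_force: [-0.5, -0.2, -3.3]
gripper_width: 0.0273
```

Request:
play_rows([
  [0,0,0,0,0,0.02,15],
  [0,0,0,0,0,0.04,15],
  [0,0,0,0,0,0.04,15],
])

```text
time: 7.98
tool_pos: [0.6155, -0.03, 0.2047]
orientation: [3.141, -0.0, 0.133]
wrist_force: [-0.6, 0.4, -3.2]
gripper_width: 0.0275
```

Request:
play_rows([
  [0,0,0,0,0,0.02,15],
  [0,0,0,0,0,0.04,15],
  [0,0,0,0,0,0.04,15],
])

```text
time: 8.35
tool_pos: [0.6154, -0.0299, 0.2025]
orientation: [3.141, 0.0, 0.133]
wrist_force: [-1.1, 0.2, -2.7]
gripper_width: 0.0275
```

Request:
play_rows([
  [0,0,0,0,0,0.02,15],
  [0,0,0,0,0,0.04,15],
  [0,0,0,0,0,0.04,15],
])

```text
time: 8.72
tool_pos: [0.6155, -0.03, 0.2007]
orientation: [3.141, 0.0, 0.133]
wrist_force: [-0.9, 0.1, -1.4]
gripper_width: 0.0273
```

Request:
play_rows([
  [0,0,0,0,0,0.02,15],
  [0,0,0,0,0,0.03,15],
  [0,0,0,0,0,0.03,15],
])

```text
time: 9.1
tool_pos: [0.6156, -0.03, 0.1996]
orientation: [3.141, -0.0, 0.133]
wrist_force: [-0.8, 0.6, 0.9]
gripper_width: 0.0275
```

Request:
play_rows([
  [0,0,0,0,0,0.02,15],
  [0,0,0,0,0,0.03,15],
  [0,0,0,0,0,0.03,15],
])

```text
time: 9.48
tool_pos: [0.6156, -0.03, 0.198]
orientation: [3.141, -0.0, 0.133]
wrist_force: [-0.4, 0.1, 1.2]
gripper_width: 0.027
```

Request:
play_rows([
  [0,0,0,0,0,0.02,15],
  [0,0,0,0,0,0.04,15],
  [0,0,0,0,0,0.04,15],
])

```text
time: 9.85
tool_pos: [0.6156, -0.03, 0.1959]
orientation: [3.141, -0.0, 0.133]
wrist_force: [0.1, -0.5, 0.2]
gripper_width: 0.027
```

Request:
play_rows([
  [0,0,0,0,0,0.02,15],
  [0,0,0,0,0,0.04,15],
  [0,0,0,0,0,0.04,15],
])

```text
time: 10.22
tool_pos: [0.6156, -0.03, 0.1937]
orientation: [3.141, -0.0, 0.133]
wrist_force: [-0.6, 0.5, 0.3]
gripper_width: 0.0277
```

Request:
play_rows([
  [0,0,0,0,0,0.02,15],
  [0,0,0,0,0,0.04,15],
  [0,0,0,0,0,0.04,15],
])

```text
time: 10.6
tool_pos: [0.6156, -0.03, 0.1916]
orientation: [3.141, -0.0, 0.133]
wrist_force: [-0.7, 0.1, 1.4]
gripper_width: 0.0275
```

Request:
play_rows([
  [0,0,0,0,0,0.02,15],
  [0,0,0,0,0,0.04,15],
  [0,0,0,0,0,0.04,15],
])

```text
time: 10.98
tool_pos: [0.6156, -0.03, 0.1894]
orientation: [3.141, -0.0, 0.133]
wrist_force: [-0.2, -0.2, 1.2]
gripper_width: 0.0273
```

Request:
play_rows([
  [0,0,0,0,0,0.02,15],
  [0,0,0,0,0,0.04,15],
  [0,0,0,0,0,0.04,15],
])

```text
time: 11.35
tool_pos: [0.6158, -0.03, 0.1884]
orientation: [3.141, -0.001, 0.133]
wrist_force: [-1.2, 0.2, 5.0]
gripper_width: 0.0276
```

Request:
play_rows([
  [0,0,0,0,0,0.02,15],
  [0,0,0,0,0,0.04,15],
  [0,0,0,0,0,0.04,15],
])

```text
time: 11.72
tool_pos: [0.6158, -0.03, 0.1874]
orientation: [3.141, -0.001, 0.133]
wrist_force: [-2.4, 0.1, 6.3]
gripper_width: 0.0276
```

Request:
play_rows([
  [0,0,0,0,0,0.02,15],
  [0,0,0,0,0,0.04,15],
  [0,0,0,0,0,0.04,15],
])

```text
time: 12.1
tool_pos: [0.6158, -0.03, 0.1865]
orientation: [3.14, -0.002, 0.133]
wrist_force: [-1.9, 0.2, 6.6]
gripper_width: 0.0273
```

Request:
play_rows([
  [0,0,0,0,0,0.02,15],
  [0,0,0,0,0,0.04,15],
  [0,0,0,0,0,0.04,15],
])

```text
time: 12.48
tool_pos: [0.6158, -0.0301, 0.1856]
orientation: [3.14, -0.002, 0.133]
wrist_force: [-3.1, -0.3, 6.5]
gripper_width: 0.0274
```

Request:
play_rows([
  [0,0,0,0,0,0.02,15],
  [0,0,0,0,0,0.04,15],
  [0,0,0,0,0,0.04,15],
])

```text
time: 12.85
tool_pos: [0.6157, -0.0301, 0.1846]
orientation: [3.14, -0.002, 0.133]
wrist_force: [-2.7, -0.5, 5.8]
gripper_width: 0.0273
```

Request:
play_rows([
  [0,0,0,0,0,0.02,15],
  [0,0,0,0,0,0.04,15],
  [0,0,0,0,0,0.04,15],
])

```text
time: 13.22
tool_pos: [0.6157, -0.03, 0.1836]
orientation: [3.14, -0.002, 0.133]
wrist_force: [-2.7, -0.7, 6.2]
gripper_width: 0.0277
```

Request:
play_rows([
  [0,0,0,0,0,0.02,15],
  [0,0,0,0,0,0.04,15],
  [0,0,0,0,0,0.04,15],
])

```text
time: 13.6
tool_pos: [0.6157, -0.0301, 0.1834]
orientation: [3.139, -0.003, 0.133]
wrist_force: [-3.6, 0.8, 8.5]
gripper_width: 0.0278
```

```bash
python3 - <<'E'
from h import *
st()
c=env.camera("side"); cv2.imwrite("pics/side6.png",cv2.resize(c["frame"][130:270,210:370],None,fx=4,fy=4,interpolation=cv2.INTER_CUBIC))
c=env.camera("wrist"); cv2.imwrite("pics/wrist6.png",c["frame"])
E
```

```text
t 13.6 pos [ 0.6157 -0.0301  0.1834] rpy [179.86  -0.18   7.62] F [-3.6  0.8  8.5] T [-0.09  0.94 -0.03] w 0.0278 q [ 0.17  0.54 -0.22  1.49  0.13  1.12 -1.51]
```

View pics/side6.png

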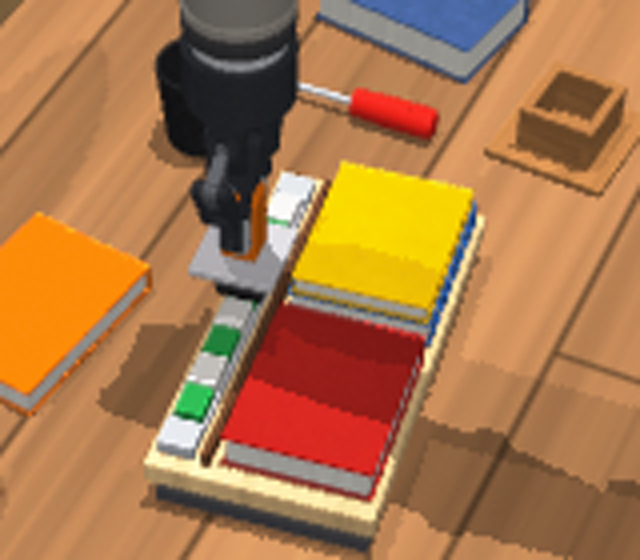

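View pics/wrist6.png

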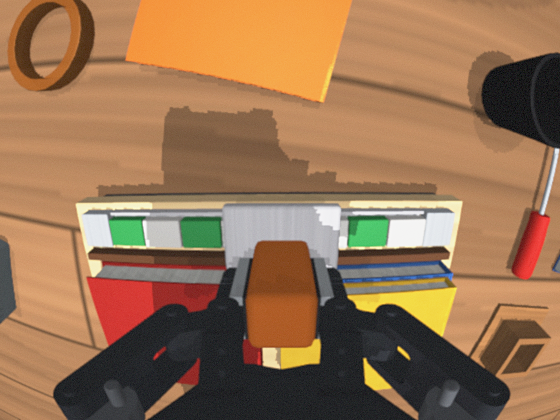

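The ledge settled about 10 mm and link 4 is down to a stop, with the force rising and no more travel. One firmer push will confirm it.

Request:
play_rows([
  [0,0.02,0,0,0,0.03,15],
  [0,0.02,0,0,0,0.045,15],
  [0,0.02,0,0,0,0.045,15],
  [0,0.02,0,0,0,0.045,15],
])

```text
time: 14.2
tool_pos: [0.6156, -0.0303, 0.1832]
orientation: [3.139, -0.006, 0.133]
wrist_force: [-5.0, -0.0, 10.8]
gripper_width: 0.0271
```

Holding at z ≈ 0.1832 with about 14 N net confirms link 4 is seated. Now I'll roll toward +y (tool -y) onto link 5 and correct the small pitch drift.

Request:
play_rows([
  [0.02,-0.04,0,0,-0.06,0.03,15],
  [0.02,-0.04,0,0,-0.13,0.03,15],
  [0.02,-0.04,0,0,-0.2,0.03,15],
  [0.02,-0.04,0,0,-0.27,0.03,15],
  [0.02,-0.04,0,0,-0.34,0.03,15],
])

```text
time: 14.82
tool_pos: [0.614, -0.0165, 0.1835]
orientation: [3.137, -0.002, 0.13]
wrist_force: [-2.0, -0.7, 7.2]
gripper_width: 0.0275
```

```bash
python3 - <<'E'
from h import *
st()
E
```

```text
t 14.82 pos [ 0.614  -0.0165  0.1835] rpy [ 1.7975e+02 -1.3000e-01  7.4400e+00] F [-2.  -0.7  7.2] T [-0.23  0.8  -0.03] w 0.0275 q [ 0.14  0.54 -0.22  1.49  0.13  1.12 -1.54]
```

```bash
cat >> h.py <<'E'
def go(y,z):
    y/=1000; plan(.6136-.1327*y,-.0161+.991*y,z,7.6)
E
python3 - <<'E'
from h import *
st(); go(16,.181)
E
```

```text
t 14.82 pos [ 0.614  -0.0165  0.1835] rpy [ 1.7975e+02 -1.3000e-01  7.4400e+00] F [-2.  -0.7  7.2] T [-0.23  0.8  -0.03] w 0.0275 q [ 0.14  0.54 -0.22  1.49  0.13  1.12 -1.54]
row [0.031, -0.016, -0.02] [-0.008, -0.329, 0.049]
```

Request:
play_rows([
  [0.03,-0.016,-0.02,-0.01,-0.07,0.045,15],
  [0.03,-0.016,-0.02,-0.01,-0.14,0.045,15],
  [0.03,-0.016,-0.02,-0.01,-0.21,0.045,15],
  [0.03,-0.016,-0.02,-0.01,-0.28,0.045,15],
  [0.03,-0.016,-0.02,-0.01,-0.33,0.045,15],
  [0.03,-0.016,-0.02,-0.01,-0.33,0.045,15],
])

```text
time: 15.58
tool_pos: [0.6121, -0.0014, 0.1833]
orientation: [3.139, -0.002, 0.132]
wrist_force: [-2.5, -0.7, 10.1]
gripper_width: 0.0273
```

```bash
python3 - <<'E'
from h import *
st(); go(44,.181)
E
```

```text
t 15.57 pos [ 0.6121 -0.0014  0.1833] rpy [ 1.7985e+02 -1.4000e-01  7.5600e+00] F [-2.5 -0.7 10.1] T [-0.49  0.8   0.  ] w 0.0273 q [ 0.12  0.53 -0.22  1.5   0.13  1.12 -1.56]
row [0.019, -0.017, -0.004] [-0.009, -0.584, 0.045]
```

Request:
play_rows([
  [0.02,-0.016,0,-0.01,-0.07,0.045,15],
  [0.02,-0.016,0,-0.01,-0.14,0.045,15],
  [0.02,-0.016,0,-0.01,-0.21,0.045,15],
  [0.02,-0.016,0,-0.01,-0.28,0.045,15],
  [0.02,-0.016,0,-0.01,-0.35,0.045,15],
  [0.02,-0.016,0,-0.01,-0.42,0.045,15],
  [0.02,-0.016,0,-0.01,-0.49,0.045,15],
  [0.02,-0.016,0,-0.01,-0.56,0.045,15],
  [0.02,-0.016,0,-0.01,-0.58,0.045,15],
  [0.02,-0.016,0,-0.01,-0.58,0.045,15],
])

```text
time: 16.82
tool_pos: [0.6084, 0.0265, 0.1829]
orientation: [3.14, -0.002, 0.132]
wrist_force: [-2.2, -1.2, 8.5]
gripper_width: 0.0274
```

```bash
python3 - <<'E'
from h import *
st(); go(44,.180);go(72,.180)
E
```

```text
t 16.82 pos [0.6084 0.0265 0.1829] rpy [ 1.7991e+02 -1.3000e-01  7.5400e+00] F [-2.2 -1.2  8.5] T [-0.36  0.74  0.07] w 0.0274 q [ 0.08  0.53 -0.23  1.51  0.13  1.12 -1.61]
row [0.011, -0.016, -0.008] [-0.01, -0.021, 0.058]
row [0.011, -0.016, -0.008] [-0.011, -0.581, 0.058]
```

Request:
play_rows([
  [0.01,-0.016,0,-0.01,-0.02,0.055,15],
  [0.01,-0.016,0,-0.01,-0.02,0.06,15],
  [0.01,-0.016,0,-0.01,-0.02,0.06,15],
])

```text
time: 17.2
tool_pos: [0.6086, 0.0267, 0.1826]
orientation: [3.14, -0.003, 0.131]
wrist_force: [-2.4, -1.4, 10.9]
gripper_width: 0.0275
```

```bash
python3 - <<'E'
from h import *
st(); go(72,.1795)
E
```

```text
t 17.2 pos [0.6086 0.0267 0.1826] rpy [ 1.7989e+02 -1.5000e-01  7.5000e+00] F [-2.4 -1.4 10.9] T [-0.41  1.02 -0.  ] w 0.0275 q [ 0.08  0.53 -0.23  1.51  0.13  1.12 -1.61]
row [0.014, -0.019, -0.012] [-0.015, -0.578, 0.061]
```

Request:
play_rows([
  [0.01,-0.02,-0.01,-0.015,-0.07,0.06,15],
  [0.01,-0.02,-0.01,-0.015,-0.14,0.06,15],
  [0.01,-0.02,-0.01,-0.015,-0.21,0.06,15],
  [0.01,-0.02,-0.01,-0.015,-0.28,0.065,15],
  [0.01,-0.02,-0.01,-0.015,-0.35,0.065,15],
  [0.01,-0.02,-0.01,-0.015,-0.42,0.07,15],
  [0.01,-0.02,-0.01,-0.015,-0.49,0.07,15],
  [0.01,-0.02,-0.01,-0.015,-0.56,0.075,15],
  [0.01,-0.02,-0.01,-0.015,-0.58,0.075,15],
  [0.01,-0.02,-0.01,-0.015,-0.58,0.075,15],
])

```text
time: 18.45
tool_pos: [0.6048, 0.0557, 0.1816]
orientation: [3.141, -0.003, 0.132]
wrist_force: [-3.8, -0.5, 10.9]
gripper_width: 0.0275
```

```bash
python3 - <<'E'
from h import *
st(); go(72,.178)
E
```

```text
t 18.45 pos [0.6048 0.0557 0.1816] rpy [ 1.7996e+02 -1.7000e-01  7.5900e+00] F [-3.8 -0.5 10.9] T [-0.18  0.95 -0.05] w 0.0275 q [ 0.04  0.53 -0.23  1.52  0.13  1.11 -1.66]
row [0.005, -0.022, -0.002] [-0.017, 0.006, 0.071]
```

Request:
play_rows([
  [0,-0.02,0,-0.017,-0.06,0.06,15],
  [0,-0.02,0,-0.017,-0.13,0.065,15],
  [0,-0.02,0,-0.017,-0.2,0.065,15],
  [0,-0.02,0,-0.017,-0.27,0.07,15],
  [0,-0.02,0,-0.017,-0.34,0.075,15],
  [0,-0.02,0,-0.017,-0.41,0.08,15],
  [0,-0.02,0,-0.017,-0.48,0.085,15],
  [0,-0.02,0,-0.017,-0.53,0.085,15],
  [0,-0.02,0,-0.017,-0.53,0.085,15],
])

```text
time: 19.58
tool_pos: [0.6013, 0.083, 0.18]
orientation: [-3.141, -0.004, 0.133]
wrist_force: [-2.8, 0.4, 11.6]
gripper_width: 0.0274
```

```bash
python3 - <<'E'
from h import *
st(); go(98,.1765)
E
```

```text
t 19.57 pos [0.6013 0.083  0.18  ] rpy [-179.98   -0.21    7.63] F [-2.8  0.4 11.6] T [ 0.08  0.89 -0.03] w 0.0274 q [-0.    0.53 -0.24  1.52  0.13  1.11 -1.71]
row [-0.003, -0.026, 0.003] [-0.019, 0.038, 0.071]
```

Link 8 is at about 14 N, with heights following a smooth rocking curve (.1833, .1826, .1816, .1800). I'll roll back toward -y.

Request:
play_rows([
  [0,-0.025,0,-0.02,0.06,0.068,15],
  [0,-0.025,0,-0.02,0.18,0.062,15],
  [0,-0.025,0,-0.02,0.3,0.056,15],
  [0,-0.025,0,-0.02,0.42,0.046,15],
  [0,-0.025,0,-0.02,0.54,0.038,15],
  [0,-0.025,0,-0.02,0.66,0.03,15],
  [0,-0.025,0,-0.02,0.78,0.024,15],
  [0,-0.025,0,-0.02,0.9,0.017,15],
  [0,-0.025,0,-0.02,1.02,0.012,15],
  [0,-0.025,0,-0.02,1.14,0.006,15],
])

```text
time: 20.82
tool_pos: [0.6088, 0.0273, 0.1826]
orientation: [-3.14, -0.004, 0.134]
wrist_force: [-2.3, -0.1, 11.7]
gripper_width: 0.0274
```

```bash
python3 - <<'E'
from h import *
st(); go(-16,.181)
E
```

```text
t 20.82 pos [0.6088 0.0273 0.1826] rpy [-179.93   -0.22    7.66] F [-2.3 -0.1 11.7] T [0.1  0.97 0.06] w 0.0274 q [ 0.08  0.53 -0.23  1.51  0.13  1.11 -1.61]
row [-0.009, -0.028, 0.008] [-0.021, 1.193, 0.031]
```

Request:
play_rows([
  [0,-0.028,0,-0.02,0.12,0.05,15],
  [0,-0.028,0,-0.02,0.24,0.045,15],
  [0,-0.028,0,-0.02,0.36,0.04,15],
  [0,-0.028,0,-0.02,0.48,0.035,15],
  [0,-0.028,0,-0.02,0.6,0.033,15],
  [0,-0.028,0,-0.02,0.72,0.031,15],
  [0,-0.028,0,-0.02,0.84,0.031,15],
  [0,-0.028,0,-0.02,0.96,0.031,15],
  [0,-0.028,0,-0.02,1.08,0.031,15],
  [0,-0.028,0,-0.02,1.16,0.031,15],
])

```text
time: 22.08
tool_pos: [0.6165, -0.0304, 0.1833]
orientation: [-3.141, -0.003, 0.133]
wrist_force: [-1.1, -0.5, 9.1]
gripper_width: 0.0274
```

```bash
python3 - <<'E'
from h import *
st(); go(-44,.181)
E
```

```text
t 22.07 pos [ 0.6165 -0.0304  0.1833] rpy [-179.96   -0.19    7.65] F [-1.1 -0.5  9.1] T [0.02 0.66 0.03] w 0.0274 q [ 0.17  0.54 -0.22  1.48  0.12  1.13 -1.51]
row [-0.005, -0.024, 0.006] [-0.021, 0.588, 0.046]
```

Now link 3, slowly.

Request:
play_rows([
  [0,-0.024,0,-0.02,0.06,0.046,15],
  [0,-0.024,0,-0.02,0.13,0.048,15],
  [0,-0.024,0,-0.02,0.2,0.05,15],
  [0,-0.024,0,-0.02,0.27,0.052,15],
  [0,-0.024,0,-0.02,0.34,0.055,15],
  [0,-0.024,0,-0.02,0.41,0.058,15],
  [0,-0.024,0,-0.02,0.48,0.06,15],
  [0,-0.024,0,-0.02,0.55,0.062,15],
  [0,-0.024,0,-0.02,0.58,0.063,15],
  [0,-0.024,0,-0.02,0.58,0.063,15],
])

```text
time: 23.32
tool_pos: [0.6206, -0.0598, 0.1828]
orientation: [3.141, -0.004, 0.133]
wrist_force: [-2.8, -0.4, 8.8]
gripper_width: 0.0273
```

```bash
python3 - <<'E'
from h import *
st(); go(-72,.1785)
E
```

```text
t 23.32 pos [ 0.6206 -0.0598  0.1828] rpy [179.96  -0.22   7.62] F [-2.8 -0.4  8.8] T [-0.15  0.68  0.01] w 0.0273 q [ 0.21  0.55 -0.21  1.47  0.12  1.13 -1.46]
row [0.006, -0.027, 0.002] [-0.023, 0.554, 0.086]
```

Request:
play_rows([
  [0,-0.027,0,-0.022,0.05,0.06,15],
  [0,-0.027,0,-0.022,0.12,0.065,15],
  [0,-0.027,0,-0.022,0.19,0.07,15],
  [0,-0.027,0,-0.022,0.26,0.07,15],
  [0,-0.027,0,-0.022,0.33,0.075,15],
  [0,-0.027,0,-0.022,0.4,0.08,15],
  [0,-0.027,0,-0.022,0.47,0.085,15],
  [0,-0.027,0,-0.022,0.54,0.09,15],
  [0,-0.027,0,-0.022,0.55,0.09,15],
  [0,-0.027,0,-0.022,0.55,0.09,15],
])

```text
time: 24.58
tool_pos: [0.6245, -0.0882, 0.1815]
orientation: [3.138, -0.005, 0.132]
wrist_force: [-3.1, -0.5, 11.7]
gripper_width: 0.0272
```

```bash
python3 - <<'E'
from h import *
st(); go(-99,.177)
E
```

```text
t 24.57 pos [ 0.6245 -0.0882  0.1815] rpy [179.82  -0.26   7.58] F [-3.1 -0.5 11.7] T [-0.22  0.75  0.02] w 0.0272 q [ 0.25  0.57 -0.2   1.45  0.12  1.14 -1.42]
row [0.023, -0.032, -0.002] [-0.025, 0.522, 0.092]
```

Request:
play_rows([
  [0.02,-0.03,0,-0.025,0.05,0.063,15],
  [0.02,-0.03,0,-0.025,0.12,0.065,15],
  [0.02,-0.03,0,-0.025,0.19,0.07,15],
  [0.02,-0.03,0,-0.025,0.26,0.075,15],
  [0.02,-0.03,0,-0.025,0.33,0.08,15],
  [0.02,-0.03,0,-0.025,0.4,0.085,15],
  [0.02,-0.03,0,-0.025,0.47,0.09,15],
  [0.02,-0.03,0,-0.025,0.52,0.095,15],
  [0.02,-0.03,0,-0.025,0.52,0.095,15],
])

```text
time: 25.7
tool_pos: [0.6282, -0.1153, 0.1801]
orientation: [3.138, -0.005, 0.131]
wrist_force: [-2.6, -0.8, 10.7]
gripper_width: 0.0273
```

```bash
python3 - <<'E'
from h import *
st(); go(-99,.177)
c=env.camera("side"); cv2.imwrite("pics/side7.png",cv2.resize(c["frame"][130:270,210:370],None,fx=4,fy=4,interpolation=cv2.INTER_CUBIC))
E
```

```text
t 25.7 pos [ 0.6282 -0.1153  0.1801] rpy [179.81  -0.29   7.53] F [-2.6 -0.8 10.7] T [-0.28  0.7   0.01] w 0.0273 q [ 0.28  0.58 -0.2   1.42  0.12  1.14 -1.37]
row [0.023, -0.037, -0.009] [-0.026, -0.026, 0.061]
```

View pics/side7.png

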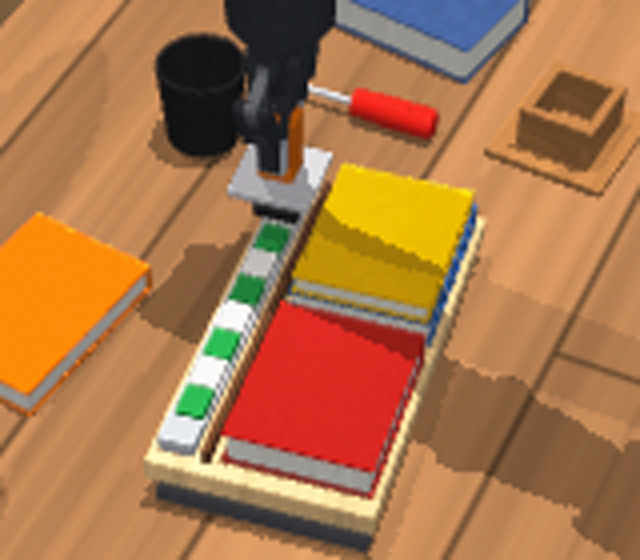

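Link 1 is at z .1801 with 13.5 N, mirroring link 8. Time allows one confirming pass back toward +y, slightly firmer.

Request:
play_rows([
  [0.02,-0.037,0,-0.026,0,0.07,15],
  [0.02,-0.037,0,-0.026,0,0.076,15],
  [0.02,-0.037,0,-0.026,-0.12,0.07,15],
  [0.02,-0.037,0,-0.026,-0.24,0.064,15],
  [0.02,-0.037,0,-0.026,-0.36,0.058,15],
  [0.02,-0.037,0,-0.026,-0.48,0.052,15],
  [0.02,-0.037,0,-0.026,-0.6,0.046,15],
  [0.02,-0.037,0,-0.026,-0.72,0.04,15],
  [0.02,-0.037,0,-0.026,-0.84,0.033,15],
  [0.02,-0.037,0,-0.026,-0.96,0.026,15],
])

```text
time: 27.0
tool_pos: [0.6222, -0.0691, 0.1822]
orientation: [3.138, -0.005, 0.131]
wrist_force: [-2.8, -1.1, 12.3]
gripper_width: 0.0271
```

```bash
python3 - <<'E'
from h import *
st(); go(14,.1804)
E
```

```text
t 27.0 pos [ 0.6222 -0.0691  0.1822] rpy [179.78  -0.3    7.49] F [-2.8 -1.1 12.3] T [-0.42  0.81  0.03] w 0.0271 q [ 0.22  0.56 -0.21  1.46  0.12  1.13 -1.45]
row [0.028, -0.037, -0.014] [-0.034, -1.353, 0.03]
```

Request:
play_rows([
  [0.028,-0.037,-0.01,-0.034,-0.12,0.062,15],
  [0.028,-0.037,-0.01,-0.034,-0.24,0.058,15],
  [0.028,-0.037,-0.01,-0.034,-0.36,0.054,15],
  [0.028,-0.037,-0.01,-0.034,-0.48,0.05,15],
  [0.028,-0.037,-0.01,-0.034,-0.6,0.045,15],
  [0.028,-0.037,-0.01,-0.034,-0.74,0.04,15],
  [0.028,-0.037,-0.01,-0.034,-0.88,0.036,15],
  [0.028,-0.037,-0.01,-0.034,-1.02,0.034,15],
  [0.028,-0.037,-0.01,-0.034,-1.18,0.032,15],
  [0.028,-0.037,-0.01,-0.034,-1.35,0.032,15],
])

```text
time: 28.25
tool_pos: [0.6133, -0.0028, 0.1833]
orientation: [3.14, -0.005, 0.131]
wrist_force: [-2.0, -1.6, 10.2]
gripper_width: 0.0276
```

```bash
python3 - <<'E'
from h import *
st(); go(70,.1778)
E
```

```text
t 28.25 pos [ 0.6133 -0.0028  0.1833] rpy [179.91  -0.3    7.53] F [-2.  -1.6 10.2] T [-0.24  0.57  0.01] w 0.0276 q [ 0.13  0.53 -0.22  1.5   0.13  1.12 -1.56]
row [0.012, -0.037, -0.009] [-0.033, -1.135, 0.108]
```

Request:
play_rows([
  [0.01,-0.037,0,-0.033,-0.12,0.062,15],
  [0.01,-0.037,0,-0.033,-0.24,0.065,15],
  [0.01,-0.037,0,-0.033,-0.36,0.07,15],
  [0.01,-0.037,0,-0.033,-0.48,0.075,15],
  [0.01,-0.037,0,-0.033,-0.6,0.08,15],
  [0.01,-0.037,0,-0.033,-0.72,0.085,15],
  [0.01,-0.037,0,-0.033,-0.84,0.09,15],
  [0.01,-0.037,0,-0.033,-0.96,0.097,15],
  [0.01,-0.037,0,-0.033,-1.08,0.104,15],
  [0.01,-0.037,0,-0.033,-1.14,0.11,15],
])

```text
time: 29.5
tool_pos: [0.606, 0.0545, 0.1813]
orientation: [3.141, -0.006, 0.132]
wrist_force: [-2.2, -0.4, 13.5]
gripper_width: 0.0274
```

```bash
python3 - <<'E'
from h import *
st(); go(99,.1763)
E
```

```text
t 29.5 pos [0.606  0.0545 0.1813] rpy [179.99  -0.34   7.55] F [-2.2 -0.4 13.5] T [-0.16  0.73 -0.04] w 0.0274 q [ 0.04  0.53 -0.23  1.52  0.13  1.11 -1.66]
row [0.001, -0.043, -0.006] [-0.038, -0.561, 0.1]
```

Request:
play_rows([
  [0,-0.04,0,-0.036,-0.11,0.075,15],
  [0,-0.04,0,-0.036,-0.22,0.08,15],
  [0,-0.04,0,-0.036,-0.33,0.087,15],
  [0,-0.04,0,-0.036,-0.44,0.095,15],
  [0,-0.04,0,-0.036,-0.55,0.1,15],
  [0,-0.04,0,-0.036,-0.55,0.1,15],
])

```text
time: 30.25
tool_pos: [0.6022, 0.0834, 0.1798]
orientation: [-3.14, -0.006, 0.133]
wrist_force: [-1.9, 0.6, 12.5]
gripper_width: 0.0275
```

Request:
play_rows([
  [0,-0.04,0,0,0,-0.1,15],
  [0,-0.04,0,0,0,-0.4,15],
  [0,-0.04,0,0,0,-1.0,15],
  [0,-0.04,0,0,0,-1.6,15],
  [0,-0.04,0,0,0,-1.6,15],
  [0,-0.04,0,0,0,-1.6,15],
])

```text
time: 31.0
tool_pos: [0.6009, 0.0829, 0.2581]
orientation: [-3.14, 0.002, 0.133]
wrist_force: [-0.4, -0.6, -3.6]
gripper_width: 0.0272
```

```bash
python3 - <<'E'
from h import *
st();plan(.4824,-.3373,.26,85.8)
c=env.camera("side"); cv2.imwrite("pics/side8.png",cv2.resize(c["frame"][100:240,210:370],None,fx=4,fy=4,interpolation=cv2.INTER_CUBIC))
c=env.camera("wrist"); cv2.imwrite("pics/wrist8.png",c["frame"])
E
```

```text
t 31.0 pos [0.6009 0.0829 0.2581] rpy [-1.7992e+02  1.1000e-01  7.6200e+00] F [-0.4 -0.6 -3.6] T [-0.03  0.02 -0.03] w 0.0272 q [ 0.    0.47 -0.25  1.41  0.11  1.28 -1.69]
row [-0.018, 0.005, -9.772] [-3.464, 8.016, -0.043]
```

View pics/side8.png

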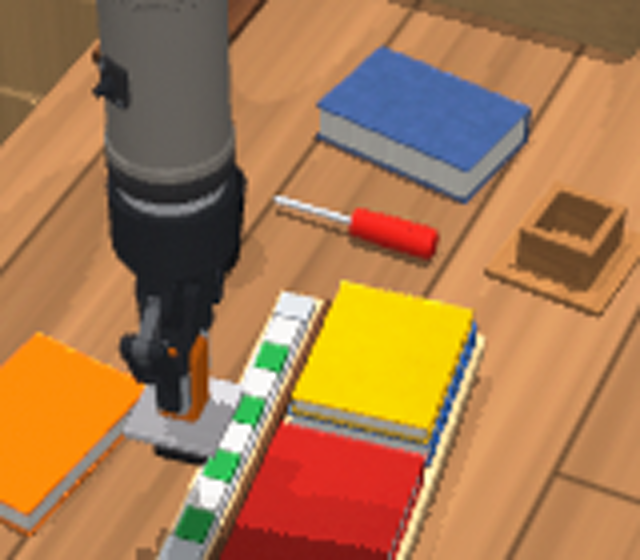

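View pics/wrist8.png

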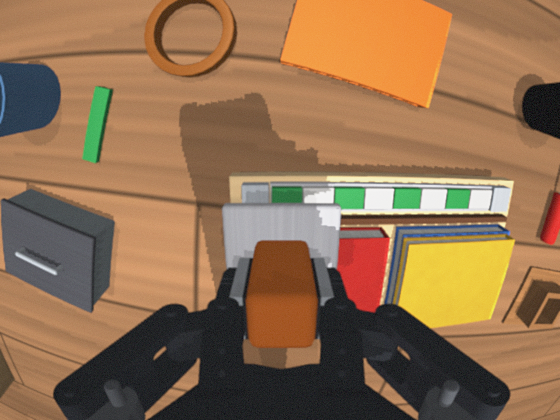

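The roller sits in the grip exactly as before (plate edges at cols 223–340, row 204), and the strip looks flush. Now I'll return to the stand.

Request:
play_rows([
  [0,0,-1.0,-0.35,0.8,-0.04,15],
  [0,0,-2.1,-0.75,1.7,-0.04,15],
  [0,0,-3.3,-1.15,2.7,-0.04,15],
  [0,0,-4.5,-1.55,3.6,-0.04,15],
  [0,0,-5.7,-2.0,4.6,-0.04,15],
  [0,0,-6.9,-2.4,5.6,-0.04,15],
  [0,0,-8.1,-2.85,6.6,-0.04,15],
  [0,0,-9.2,-3.2,7.4,-0.04,15],
  [0,0,-9.77,-3.46,8.02,-0.04,15],
  [0,0,-9.77,-3.46,8.02,-0.04,15],
])

```text
time: 32.35
tool_pos: [0.4792, -0.3422, 0.2575]
orientation: [-3.134, 0.001, 1.489]
wrist_force: [-0.0, 1.3, -3.0]
gripper_width: 0.0276
```

```bash
python3 - <<'E'
from h import *
st();plan(.4824,-.3373,.18,85.82)
o=env.get_obs(); c=env.camera("wrist"); cv2.imwrite("pics/wrist9.png",c["frame"])
# strip flushness from top depth
c=env.camera("top"); cv2.imwrite("pics/top9.png",cv2.resize(c["frame"][170:280,220:440],None,fx=3.6,fy=3.6,interpolation=cv2.INTER_CUBIC))
P=cloud(c)
for y in (-126,-98,-70,-42,-14,14,42,70,98,126):
    u,v=proj(c,[.6131-.1327*y/1000,-.0161+.991*y/1000,.053]); u,v=int(round(u)),int(round(v))
    print(y,P[v-2:v+3,u-3:u+4,2].mean().round(4),end="; ")
E
```

```text
t 32.35 pos [ 0.4792 -0.3422  0.2575] rpy [-1.7956e+02  4.0000e-02  8.5310e+01] F [-0.   1.3 -3. ] T [0.01 0.06 0.05] w 0.0276 q [ 0.83  0.45 -0.35  1.46  0.16  1.27  0.38]
row [-0.055, 0.005, -0.064] [0.105, 0.067, 1.549]
-126 0.0524; -98 0.0523; -70 0.0528; -42 0.0532; -14 0.053; 14 0.0524; 42 0.0529; 70 0.0533; 98 0.0533; 126 0.0537;
```

View pics/wrist9.png

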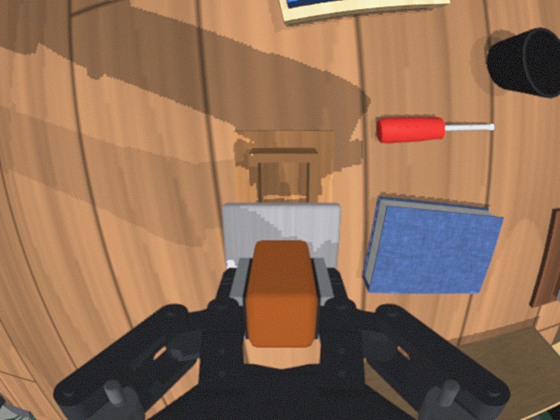

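View pics/top9.png

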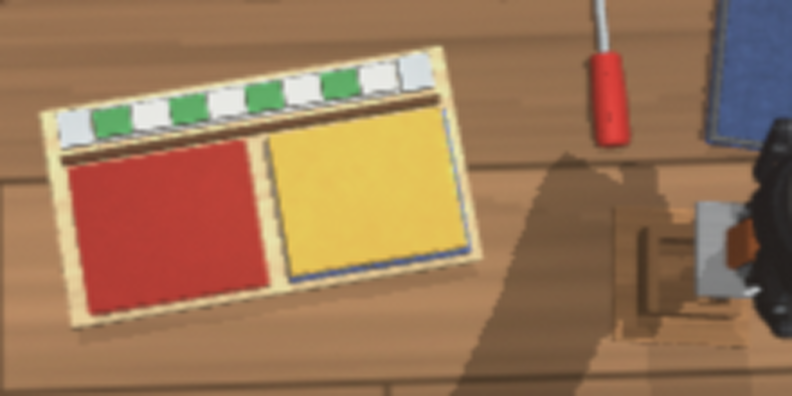

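Top-view depth along the strip gives links at 52.3–53.3 mm and end blocks at 52.4 and 53.7 mm, so they are level. Now I'll lower the roller into the stand in stages.

Request:
play_rows([
  [-0.055,0,-0.06,0.105,0.067,0.4,15],
  [-0.055,0,-0.06,0.105,0.067,0.8,15],
  [-0.055,0,-0.06,0.105,0.067,1.2,15],
  [-0.055,0,-0.06,0.105,0.067,1.3,15],
  [-0.055,0,-0.06,0.105,0.067,1.3,15],
  [-0.055,0,-0.06,0.105,0.067,1.3,15],
])

```text
time: 33.2
tool_pos: [0.4861, -0.3317, 0.1941]
orientation: [3.137, -0.002, 1.505]
wrist_force: [0.5, -0.3, -3.3]
gripper_width: 0.0278
```

```bash
python3 - <<'E'
from h import *
st();plan(.4824,-.3373,.1394,85.82)
c=env.camera("side"); cv2.imwrite("pics/side9.png",cv2.resize(c["frame"][80:220,270:430],None,fx=4,fy=4,interpolation=cv2.INTER_CUBIC))
E
```

```text
t 33.2 pos [ 0.4861 -0.3317  0.1941] rpy [ 1.7976e+02 -1.4000e-01  8.6220e+01] F [ 0.5 -0.3 -3.3] T [-0.   -0.06  0.02] w 0.0278 q [ 0.82  0.49 -0.35  1.55  0.18  1.12  0.36]
row [0.03, -0.017, 0.05] [-0.12, -0.071, 1.094]
```

View pics/side9.png

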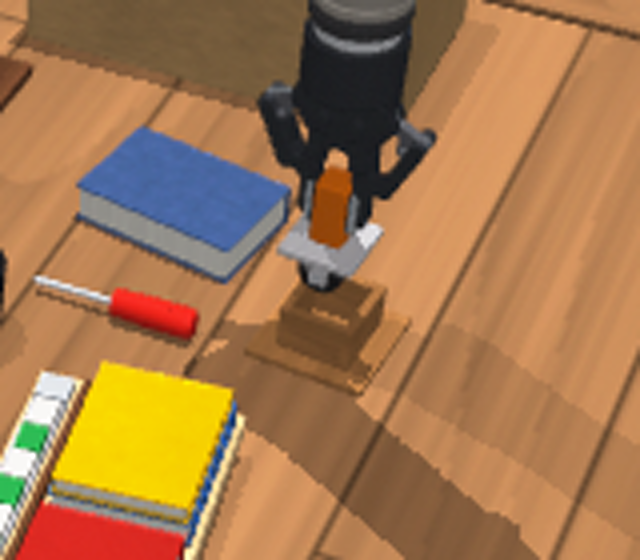

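The arm was still settling when that call began, so it landed off by (+3.7,+5.6) mm. I'll correct it above the mouth.

Request:
play_rows([
  [0.03,-0.017,0.05,-0.12,-0.07,0,15],
  [0.03,-0.017,0.05,-0.12,-0.07,0,15],
  [0.03,-0.017,0.05,-0.12,-0.07,0,15],
  [0.03,-0.017,0.05,-0.12,-0.07,0,15],
])

```text
time: 33.75
tool_pos: [0.4822, -0.3374, 0.1941]
orientation: [3.142, -0.0, 1.498]
wrist_force: [-0.8, 0.4, -2.9]
gripper_width: 0.0277
```

```bash
python3 - <<'E'
from h import *
st();plan(.4824,-.3373,.1394,85.82)
E
```

```text
t 33.75 pos [ 0.4822 -0.3374  0.1941] rpy [ 1.7999e+02 -1.0000e-02  8.5820e+01] F [-0.8  0.4 -2.9] T [ 0.03 -0.01 -0.02] w 0.0277 q [ 0.83  0.49 -0.35  1.55  0.18  1.13  0.37]
row [0.001, -0.001, -0.0] [0.002, 0.003, 1.095]
```

Request:
play_rows([
  [0,0,0,0,0,0.15,15],
  [0,0,0,0,0,0.3,15],
  [0,0,0,0,0,0.45,15],
  [0,0,0,0,0,0.6,15],
  [0,0,0,0,0,0.6,15],
])

```text
time: 34.38
tool_pos: [0.4816, -0.3371, 0.1631]
orientation: [-3.14, -0.001, 1.498]
wrist_force: [0.8, -0.2, -3.1]
gripper_width: 0.0275
```

Request:
play_rows([
  [0,0,0,0,0,0.15,15],
  [0,0,0,0,0,0.3,15],
  [0,0,0,0,0,0.4,15],
  [0,0,0,0,0,0.45,15],
  [0,0,0,0,0,0.45,15],
])

```text
time: 35.0
tool_pos: [0.4815, -0.3371, 0.1404]
orientation: [-3.14, -0.001, 1.498]
wrist_force: [-0.2, -0.3, -2.8]
gripper_width: 0.0274
```

```bash
python3 - <<'E'
from h import *
st();plan(.4824,-.3373,.138,85.82)
E
```

```text
t 35.0 pos [ 0.4815 -0.3371  0.1404] rpy [-1.7988e+02 -8.0000e-02  8.5820e+01] F [-0.2 -0.3 -2.8] T [-0.01 -0.02  0.02] w 0.0274 q [ 0.82  0.55 -0.34  1.61  0.2   1.02  0.35]
row [-0.014, -0.01, -0.0] [-0.004, 0.017, 0.049]
```

Request:
play_rows([
  [0,0,0,0,0.017,0.03,15],
  [0,0,0,0,0.017,0.05,15],
  [0,0,0,0,0.017,0.05,15],
  [0,0,0,0,0.017,0.05,15],
])

```text
time: 35.5
tool_pos: [0.4827, -0.3372, 0.1385]
orientation: [-3.14, -0.001, 1.498]
wrist_force: [-0.8, 1.7, 1.9]
gripper_width: 0.0272
```

The plate is resting at z .1385, the same height as at pick-up. Opening the jaws.

Request:
play_rows([
  [0,0,0,0,0,0,40],
  [0,0,0,0,0,0,70],
  [0,0,0,0,0,0,85],
  [0,0,0,0,0,0,85],
  [0,0,0,0,0,0,85],
  [0,0,0,0,0,0,85],
])

```text
time: 36.25
tool_pos: [0.4827, -0.3372, 0.1385]
orientation: [-3.14, -0.001, 1.498]
wrist_force: [0.1, 0.0, -0.0]
gripper_width: 0.0849
```

Request:
play_rows([
  [0,0,0,0,0,-0.3,85],
  [0,0,0,0,0,-0.9,85],
  [0,0,0,0,0,-1.8,85],
  [0,0,0,0,0,-2.8,85],
  [0,0,0,0,0,-3.0,85],
  [0,0,0,0,0,-3.0,85],
  [0,0,0,0,0,-3.0,85],
  [0,0,0,0,0,-3.0,85],
])

```text
time: 37.25
tool_pos: [0.4822, -0.337, 0.2867]
orientation: [-3.137, -0.003, 1.498]
wrist_force: [1.2, 0.1, 0.1]
gripper_width: 0.0849
```

```bash
python3 - <<'E'
from h import *
st()
c=env.camera("side"); cv2.imwrite("pics/side10.png",cv2.resize(c["frame"][80:280,190:400],None,fx=2.8,fy=2.8,interpolation=cv2.INTER_CUBIC))
c=env.camera("wrist"); cv2.imwrite("pics/wrist10.png",c["frame"])
c=env.camera("top"); cv2.imwrite("pics/top10.png",c["frame"])
E
```

```text
t 37.25 pos [ 0.4822 -0.337   0.2867] rpy [-1.7976e+02 -1.6000e-01  8.5820e+01] F [1.2 0.1 0.1] T [ 0.07 -0.01  0.05] w 0.0849 q [ 0.83  0.43 -0.36  1.41  0.15  1.33  0.39]
```

View pics/side10.png

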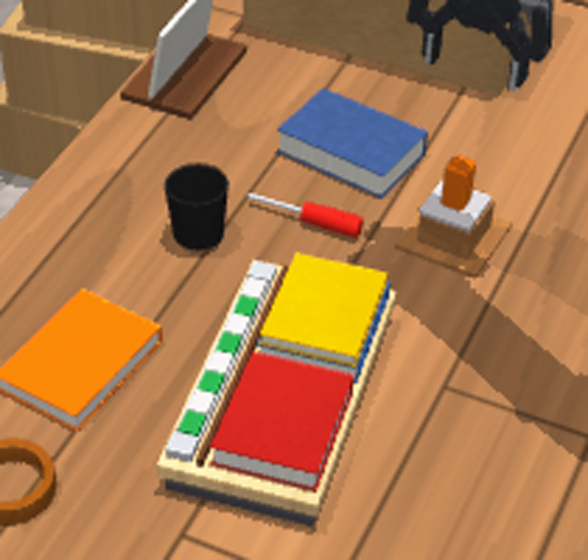

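View pics/wrist10.png

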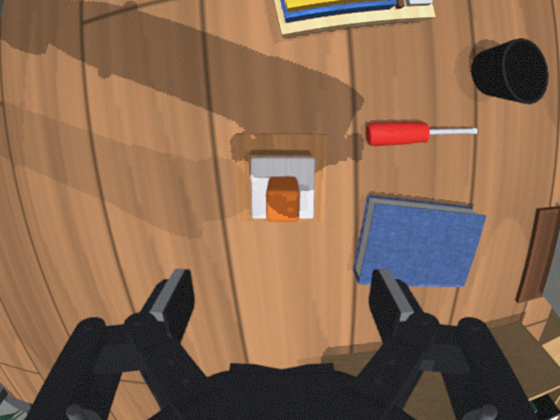

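View pics/top10.png

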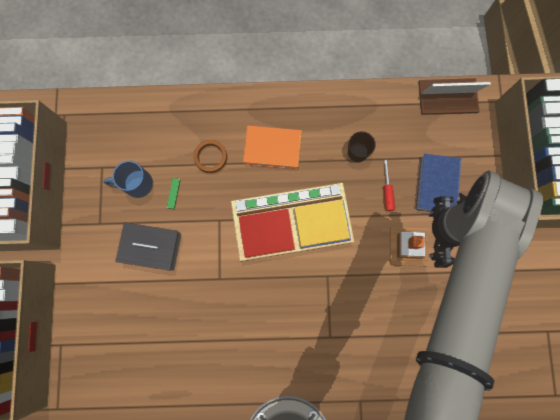

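The roller is upright in its stand, the gripper is clear, the strip is level and the bystanders are at their starting pixel positions. Handing in.

```bash
python3 - <<'E'
from h import *
print(env.close_job()); 
E
```

```text
the job is handed in; nothing more can be done
None
```

The strip is rolled down, the roller is back upright in its stand, and I handed the job in at about 37 s of the 72 s limit. No verdict was reported.

**Rolling:** The first push was on link 4; the ledge settled about 10 mm and the link then went down to its stop. I rolled out to link 8, back to link 1, then made one more pass over the whole strip to link 8. The readings on seated links were about 11 to 17 N net. Force was only read at the end of each move call, so I did not see the peaks between readings.

**Last checks:**
- **Links:** with the roller off the strip, the top camera's depth put all eight links at 52.3–53.3 mm and the end blocks at 52.4 and 53.7 mm. That is level within the roughly 2 mm calibration, so depth alone would not show a link a fraction of a millimetre proud. The force and height readings at the links agreed with them being on their stops, allowing for the ledge rocking at the ends.
- **Roller:** it rested at the same height as when picked up, and the wrist force was about zero after I let go. It looks upright in the side and wrist views.
- **Other items:** in the top view nothing else on the stall looks moved.

**What went wrong:** on the way back the roller first came down about 4 and 6 mm off to the side of the stand, because the arm was still settling. I corrected this above the stand before inserting it.

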